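# Put the pantry's battery station into storage

### The job

Power the battery station down and store the packs: first turn its mode dial to the long white mark (storage), then pull the power plug out of the outlet block and leave it in the wooden tray. Only then put every loose battery pack fully home, upright, into a pocket of its own (any pocket), and swing that pocket's locking lever all the way shut over it. Do not knock over the can or the jar.

Things in the scene. Friction and masses are not known exactly. Their poses are not given: they have to be found in the camera images.
- station: Grey battery station fixed to the table. Origin on the table under its centre, z up; its -x side is the front, with the dial. Base slab 12 mm high, x -16 to 116 mm, y -145 to 145 mm; in front of it the dial console, 26 mm high, x -148 to -13, y -55 to 55 mm. Behind it three open-topped pockets in a row, centres at x = 30 mm, y = 95, 0, -95 mm, each with a locking lever.
- pocket0 (a point): Centre of the floor of pocket 0 (station x = 30, y = 95 mm), 12 mm above the table; axes as the station's. Inside 78 (x) x 56 (y) mm; walls 5 mm thick, their tops 38 mm above the table. A pack that is home has its origin here and its top 78 mm above the table.
- pocket1 (a point): Centre of the floor of pocket 1 (station x = 30, y = 0 mm), 12 mm above the table; axes as the station's. Inside 78 (x) x 56 (y) mm; walls 5 mm thick, their tops 38 mm above the table. A pack that is home has its origin here and its top 78 mm above the table.
- pocket2 (a point): Centre of the floor of pocket 2 (station x = 30, y = -95 mm), 12 mm above the table; axes as the station's. Inside 78 (x) x 56 (y) mm; walls 5 mm thick, their tops 38 mm above the table. A pack that is home has its origin here and its top 78 mm above the table.
- hinge0 (a point): Hinge of lever 0, station x = 100, y = 95 mm, 85.5 mm above the table, axis along the station's y, on a post 18 x 24 mm, 92 mm high. Lever: steel arm 12 mm wide, 10 mm thick, from the hinge to 105 mm, then a black paddle 34 mm wide, 30 long, 10 thick, ending 135 mm from the hinge.
- hinge1 (a point): Hinge of lever 1, station x = 100, y = 0 mm, 85.5 mm above the table, axis along the station's y, on a post 18 x 24 mm, 92 mm high. Lever: steel arm 12 mm wide, 10 mm thick, from the hinge to 105 mm, then a black paddle 34 mm wide, 30 long, 10 thick, ending 135 mm from the hinge.
- hinge2 (a point): Hinge of lever 2, station x = 100, y = -95 mm, 85.5 mm above the table, axis along the station's y, on a post 18 x 24 mm, 92 mm high. Lever: steel arm 12 mm wide, 10 mm thick, from the hinge to 105 mm, then a black paddle 34 mm wide, 30 long, 10 thick, ending 135 mm from the hinge.
- lever0 (a joint): Locking lever of pocket 0, rad: 0 = shut, level over the pocket, pointing to the station's -x, underside 2.5 mm above a seated pack (a pack not home stops it); grows as it swings up and back, 1.57 upright, stop at 1.85. Starts open at 1.6 to 1.8; about 0.1 N m moves it and it stays where left. Push it over from behind, then down.
- lever1 (a joint): Locking lever of pocket 1, rad: 0 = shut, level over the pocket, pointing to the station's -x, underside 2.5 mm above a seated pack (a pack not home stops it); grows as it swings up and back, 1.57 upright, stop at 1.85. Starts open at 1.6 to 1.8; about 0.1 N m moves it and it stays where left. Push it over from behind, then down.
- lever2 (a joint): Locking lever of pocket 2, rad: 0 = shut, level over the pocket, pointing to the station's -x, underside 2.5 mm above a seated pack (a pack not home stops it); grows as it swings up and back, 1.57 upright, stop at 1.85. Starts open at 1.6 to 1.8; about 0.1 N m moves it and it stays where left. Push it over from behind, then down.
- lever0_tip (a point): Centre of the paddle of lever 0, 120 mm from its hinge, in the middle of its thickness.
- lever1_tip (a point): Centre of the paddle of lever 1, 120 mm from its hinge, in the middle of its thickness.
- lever2_tip (a point): Centre of the paddle of lever 2, 120 mm from its hinge, in the middle of its thickness.
- dial (a joint): Mode dial, rad, growing counterclockwise seen from above. Sprung clicks at -1.2, -0.6, 0, 0.6, 1.2, stops at -1.4 and 1.4; about 0.1 N m takes it over a click; let go, it settles into the nearest. At 0 its white pointer points to the station's +x. White marks show the clicks: four short ticks and, at -0.6, one long broad mark: storage. Starts at 0, 0.6 or 1.2.
- dial_grip (a point): Top of the dial's grip bar, on its axis (station x = -100, y = 0 mm), 62 mm above the table. Black bar 58 mm long, 16 wide, 28 tall, on a disc of 34 mm radius whose top is 34 mm above the table. The bar lies along the pointer, at station yaw + dial value; this point's x axis points along the pointer.
- outlet: Aluminium outlet block fixed to the table, 90 (x) x 80 (y) x 40 mm high, origin on the table under its centre. In its top a socket 33 (x) x 27 (y) mm, 30 mm deep, in which the plug stands. A sprung catch in its +x wall holds the plug by a groove: a straight pull upward of about 8 to 15 N frees it.
- socket (a point): Centre of the socket's floor, 10 mm above the table: the plug's origin is here while it is plugged in.
- plug: White plug-in power adapter without cable, 0.09 kg. Origin at the centre of its foot, z up. A shank 30 (x) x 24 (y) mm, 31 mm long, goes into the socket; above it the head, 56 (x) x 34 (y) mm, from 31 to 75 mm above the origin. Starts plugged in, axes along the outlet's, its top 85 mm above the table.
- tray: Open wooden tray fixed to the table, 130 (x) x 150 (y) mm outside, 30 mm high, walls and floor 4 mm. Origin on the table under its centre. The plug may stand or lie in it.
- pack0: Black battery pack with a grey band, a block 72 (its x) x 50 (its y) x 66 mm tall, 0.2 to 0.4 kg, heavier below, standing loose on the table. Origin at the centre of its underside, z up. It may go into a pocket either way round (yaw or yaw + pi). Two or three packs are present; an absent one reads None from the start.
- pack1: Black battery pack with a grey band, a block 72 (its x) x 50 (its y) x 66 mm tall, 0.2 to 0.4 kg, heavier below, standing loose on the table. Origin at the centre of its underside, z up. It may go into a pocket either way round (yaw or yaw + pi). Two or three packs are present; an absent one reads None from the start.
- pack2: Black battery pack with a grey band, a block 72 (its x) x 50 (its y) x 66 mm tall, 0.2 to 0.4 kg, heavier below, standing loose on the table. Origin at the centre of its underside, z up. It may go into a pocket either way round (yaw or yaw + pi). Two or three packs are present; an absent one reads None from the start.
- can: Food can 72 mm across, 85 mm tall, standing loose among the packs. Origin at the centre of its underside. Not to be knocked over.
- jar: Amber glass jar 80 mm across, 95 mm tall, standing loose beyond the packs. Origin at the centre of its underside. Not to be knocked over.
Not all that is in view belongs to the job. Leave any red look-alike of the pack0 alone.

How it is judged (in metres and radians):
On the way, in this order (a step that is already met when the one before it is completed fails the run):
1. the dial is at storage (the long mark) while the plug is still in (value of joint dial between -0.75 and -0.45 rad and velocity of joint dial between -0.1 and 0.1 rad/s and distance between plug and socket below 0.012 m), for 0.3 s.
2. the plug is out and rests in the tray, the dial still at storage (x of plug in the frame of tray between -0.062 and 0.062 m and y of plug in the frame of tray between -0.072 and 0.072 m and z of plug in the frame of tray below 0.04 m and linear speed of plug below 0.02 m/s and value of joint dial between -0.75 and -0.45 rad), for 0.3 s.
3. every pack is home in a pocket (((distance between pack0 and pocket0 below 0.009 m and angle between pack0's own z axis and vertical below 0.1 rad) or (distance between pack0 and pocket1 below 0.009 m and angle between pack0's own z axis and vertical below 0.1 rad) or (distance between pack0 and pocket2 below 0.009 m and angle between pack0's own z axis and vertical below 0.1 rad)) and ((distance between pack1 and pocket0 below 0.009 m and angle between pack1's own z axis and vertical below 0.1 rad) or (distance between pack1 and pocket1 below 0.009 m and angle between pack1's own z axis and vertical below 0.1 rad) or (distance between pack1 and pocket2 below 0.009 m and angle between pack1's own z axis and vertical below 0.1 rad)) and ((distance between pack2 and pocket0 below 0.009 m and angle between pack2's own z axis and vertical below 0.1 rad) or (distance between pack2 and pocket1 below 0.009 m and angle between pack2's own z axis and vertical below 0.1 rad) or (distance between pack2 and pocket2 below 0.009 m and angle between pack2's own z axis and vertical below 0.1 rad))), for 0.2 s.
At the end, for the whole second after the job is handed in: The dial is within 0.15 rad of storage (-0.6), the plug rests in the tray, and every pack present is upright (within 0.1 rad) and home in a pocket (origin within 9 mm of the centre of the pocket's floor) whose lever is shut (below 0.1 rad); all at rest (all of step 2 and (((distance between pack0 and pocket0 below 0.009 m and angle between pack0's own z axis and vertical below 0.1 rad) and value of joint lever0 below 0.1 rad) or ((distance between pack0 and pocket1 below 0.009 m and angle between pack0's own z axis and vertical below 0.1 rad) and value of joint lever1 below 0.1 rad) or ((distance between pack0 and pocket2 below 0.009 m and angle between pack0's own z axis and vertical below 0.1 rad) and value of joint lever2 below 0.1 rad)) and linear speed of each of pack0, pack1, pack2 below 0.02 m/s and (((distance between pack1 and pocket0 below 0.009 m and angle between pack1's own z axis and vertical below 0.1 rad) and value of joint lever0 below 0.1 rad) or ((distance between pack1 and pocket1 below 0.009 m and angle between pack1's own z axis and vertical below 0.1 rad) and value of joint lever1 below 0.1 rad) or ((distance between pack1 and pocket2 below 0.009 m and angle between pack1's own z axis and vertical below 0.1 rad) and value of joint lever2 below 0.1 rad)) and (((distance between pack2 and pocket0 below 0.009 m and angle between pack2's own z axis and vertical below 0.1 rad) and value of joint lever0 below 0.1 rad) or ((distance between pack2 and pocket1 below 0.009 m and angle between pack2's own z axis and vertical below 0.1 rad) and value of joint lever1 below 0.1 rad) or ((distance between pack2 and pocket2 below 0.009 m and angle between pack2's own z axis and vertical below 0.1 rad) and value of joint lever2 below 0.1 rad))); the robot touches nothing.
It fails at once if a pack is put into a pocket while the plug is still in the outlet (distance between plug and socket below 0.012 m and (distance between any of pack0, pack1, pack2 and pocket0 below 0.012 m or distance between any of pack0, pack1, pack2 and pocket1 below 0.012 m or distance between any of pack0, pack1, pack2 and pocket2 below 0.012 m)).
It fails at once if the can or the jar is knocked over (angle between any of can, jar's own z axis and vertical above 0.7 rad).
Of pack0, pack1, pack2 only 2 to 3 are there at a start; the rules pass over those that are not, and their reading is None.
At some moment in a run one of pack0, pack1, pack2 may be knocked a few centimetres aside while the robot is not near it.
It also fails if it takes over 210 s, if anything falls off the work surface, if the arm or the gripper's body presses on something with over 40 N, if the wrist force passes 120 N, or if a joint passes its speed limit or range.

### The arm

A 6-joint arm with a two-finger parallel gripper is mounted at the origin on the work surface. World frame = base frame: x ahead of the robot, y to its left, z up, the work surface at z = 0. Lengths are in mm, angles in rad, forces in N, time in s.
With the tool pointing down it reaches from about 300 to 750 mm from the base axis. Payload 8.5 kg.
Tool frame: the origin (TCP) lies between the finger pads; the fingertips stand arm.finger_overhang ahead of it and the grasp point (between the pads) lies 8 mm behind it (arm.finger_overhang is the distance from the TCP to the fingertips, in mm); z points along the fingers, y is the line along which they close (so a half turn about z gives the same grasp; the last joint's range is limited). The gripper opens to 88 mm and grips with 3 to 60 N. Pads are 18 mm wide; open, the fingers measure 123 mm over their backs; the gripper's body (75 mm by 187 mm) begins 45 mm behind the grasp point.
Start: joints at [0.923, 0.381, 1.297, -0, 1.464, -0.215], TCP at [230.667, 499.273, 249.748] pointing down, gripper open.
Joint ranges: [-3.11, 3.11], [-0.89, 2.33], [0.22, 2.48], [-1.42, 4.56], [0.17, 2.85], [-2.88, 2.88]. Speed limits (rad/s): [2.39, 2.39, 3.14, 3.14, 3.14, 3.14].

### API

Orientations are given as a rotation vector (axis times angle).
In Python, from workcell import arm gives the robot as it stands. The module is installed in compiled form; this text tells all that it offers.
- The arm moves only by the tool drive_tool, never from a script. Its argument "targets" is a list of rows, each a list of 7 numbers: the turn, a rotation vector about the tool's x, y, z in degrees, then the shift along the tool's x, y, z in mm, then the closure, from -1 (fully open) to 1 (shut). In form: [[ax, ay, az, dx, dy, dz, claw], ...]. A call has 1 to 8 rows; each row is the pose to reach, as a shift and turn from the pose commanded when the call began, along the tool's axes at that moment; what a row does not reach only later rows make up. A row lasts 1/8 s, in which the tool goes at most 62.5 mm and 10.7 degrees, less where a joint would pass 70% of its speed; a pose out of reach is approached as far as the arm can. A call with a gripper value outside its range is refused whole. The fingers move at their own pace and stop on an object; "newtons" is the grip in N (left out, the last holds). Time passes only in rows, so rows that repeat a pose let the fingers close. It gives the time, the measured TCP pose, the force, the opening and the grip force at its end, in the units of the state.
- arm.sense(): the state, without advancing time (a new reading comes with each control period).
- arm.read_camera(name): name is "side" or "top" or "wrist"; returns the picture (420x560x3 uint8, red, green, blue); there is no depth.
- arm.camera_info(name): a dict with "fx", "fy", "cx", "cy" (pixels), "world_to_cam" (4x4, takes a point from world to camera coordinates). Camera axes: x right, y down, z forward; pixel columns grow to the right and rows downward; lengths in mm; the calibration is good to about 2 mm. A picture is of the moment at which its call begins: read the wrist's pose just before it. camera_info takes no time and is no camera call; for the wrist camera it gives the pose at the moment of the call.
- arm.job_done(): hands the job in; it is judged then, once.
The state is a dict: "time_s": time; "q": joint angles; "qd": joint speeds; "effort": joint torques, N m; "ee_pos": TCP position; "ee_rot": TCP orientation; "contact_force": force on the tool from outside, world axes, zero at the start; "moment": the same for the moment, N m; "grip_width": finger opening in mm; "gripper_force": force on a finger pad.
Only numpy, scipy, OpenCV 4.12 (cv2) and the standard library are available. Lean on these libraries where they do the work, as an engineer would, in place of code of your own. Each camera call takes 0.05 s, during which the arm holds its last target. There are 200 camera calls.

## Working session

There is one attempt and no reset: what is moved stays moved. The work goes in short steps, Python scripts to look and compute and a tool call to move; the robot and the scene stay as the last step left them, time stands still between calls to the robot, and variables do not carry over. Pictures are saved under pics/ and viewed, at most 14 in all, crops included, and the job is handed in when it is done.

Besides the shell and the picture viewer there is one more tool, called after "Call:" by a JSON object that holds its "fn" and its "kwargs", one argument or row to a line. drive_tool: Moves the arm, as the interface text tells. Its arguments: {"type":"object","properties":{"targets":{"type":"array","items":{"type":"array","items":{"type":"number"}}},"newtons":{"type":"number"}},"required":["targets"]}

```bash
mkdir -p pics; cat > h.py <<'E'
import numpy as np, cv2
from workcell import arm
from scipy.spatial.transform import Rotation as R
def snap(n,f):
    i=arm.camera_info(n); p=arm.read_camera(n); cv2.imwrite('pics/'+f,cv2.cvtColor(p,cv2.COLOR_RGB2BGR)); return p,i
def ray(i,u,v,z):
    M=np.array(i['world_to_cam']); r=M[:3,:3]; t=M[:3,3]; o=-r.T@t
    d=r.T@np.array([(u-i['cx'])/i['fx'],(v-i['cy'])/i['fy'],1.]); return (o+d*(z-o[2])/d[2])
def proj(i,p):
    M=np.array(i['world_to_cam']); c=M[:3,:3]@np.asarray(p,float)+M[:3,3]; return (i['fx']*c[0]/c[2]+i['cx'],i['fy']*c[1]/c[2]+i['cy'])
def go(p,yaw=None):
    """shift and turn in tool axes from current measured pose to world p, tool down with tool y axis at world yaw(deg)"""
    s=arm.sense(); r=R.from_rotvec(s['ee_rot']); d=r.inv().apply(np.array(p)-s['ee_pos'])
    out=[]
    if yaw is not None:
        for y in (yaw,yaw+180):
            a=np.radians(y); ty=np.array([np.cos(a),np.sin(a),0]); tz=np.array([0,0,-1]); tx=np.cross(ty,tz)
            out.append(np.round(np.degrees((r.inv()*R.from_matrix(np.c_[tx,ty,tz])).as_rotvec()),1))
    return np.round(d,1),out
E
python3 - <<'E'
from h import *
for n in('top','side','wrist'):
    p,i=snap(n,n+'0.png'); M=np.array(i['world_to_cam']); print(n,i['fx'],i['cx'],i['cy'],-M[:3,:3].T@M[:3,3],np.round(M[:3,:3],3).tolist())
print(arm.sense(), arm.finger_overhang)
E
```

```text
top 489.57881965577593 279.30900697629323 210.18027503984 [ 310.38881481   59.22657488 1232.8400203 ] [[-0.005, -1.0, -0.002], [-0.987, 0.005, -0.16], [0.16, 0.001, -0.987]]
side 400.0909348618496 277.14256001860394 212.30379777237727 [  32.13816031 -603.97082122  771.0861729 ] [[0.801, -0.598, -0.012], [-0.392, -0.51, -0.765], [0.452, 0.618, -0.643]]
wrist 313.37239362291166 278.3986392602623 212.31114891854367 [169.59521961 527.74024626 384.5507862 ] [[0.42, 0.907, -0.001], [0.877, -0.405, 0.259], [0.235, -0.11, -0.966]]
{'time_s': 0.15, 'q': array([ 9.22688065e-01,  3.81034055e-01,  1.29802812e+00, -1.05821060e-06,
        1.46359873e+00, -2.15304940e-01]), 'qd': array([ 0.00047843, -0.00246204, -0.00088841,  0.00128476, -0.00136905,
        0.00081285]), 'effort': array([ 2.31179394e-03, -4.38077080e+01, -2.24612617e+01,  7.13166827e-02,
        3.43695888e-02, -8.29483929e-05]), 'ee_pos': array([230.56103268, 499.12140502, 249.30320094]), 'ee_rot': array([-6.74456096e-01, -3.06788344e+00,  1.52452584e-03]), 'contact_force': array([ 0.46928985,  0.11026121, -0.21645018]), 'moment': array([-0.01940959,  0.01727943,  0.02750873]), 'gripper_force': 0.0, 'grip_width': 88.03995336765087} 11.0
```

View pics/top0.png

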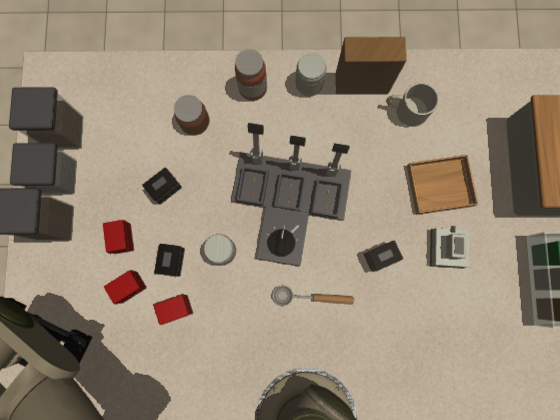

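View pics/side0.png

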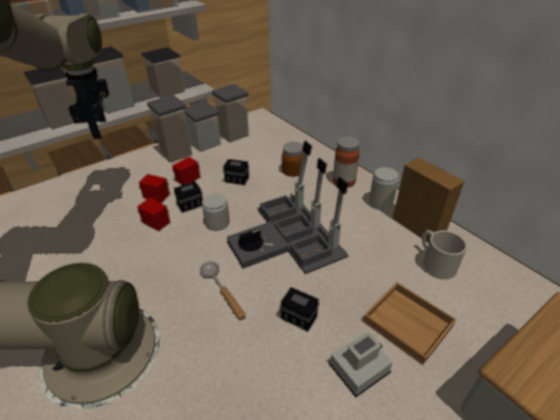

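Top view: black packs at (161,186), (169,260) and (383,256). Red look-alikes at (118,237), (124,288) and (173,310). The dark canisters at (34,110), (34,165) and (20,212) are not packs. The station is near (290,200) with the dial at (281,242), the outlet and plug at (450,247), the tray at (442,185), the can at (219,250) and the jar at (190,115).

```bash
python3 - <<'E'
from h import *
p=cv2.imread('pics/top0.png')
a=cv2.resize(p[115:275,220:355],None,fx=4,fy=4,interpolation=cv2.INTER_CUBIC)
b=cv2.resize(p[150:275,365:485],None,fx=2,fy=2,interpolation=cv2.INTER_CUBIC)
c=cv2.resize(p[165:275,150:240],None,fx=2,fy=2,interpolation=cv2.INTER_CUBIC)
o=np.zeros((600,790,3),np.uint8); o[:600,:540]=a[:600]; o[:250,545:785]=b; o[300:520,545:725]=c
cv2.imwrite('pics/crop1.png',o)
E
```

```text
(no output)
```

View pics/crop1.png

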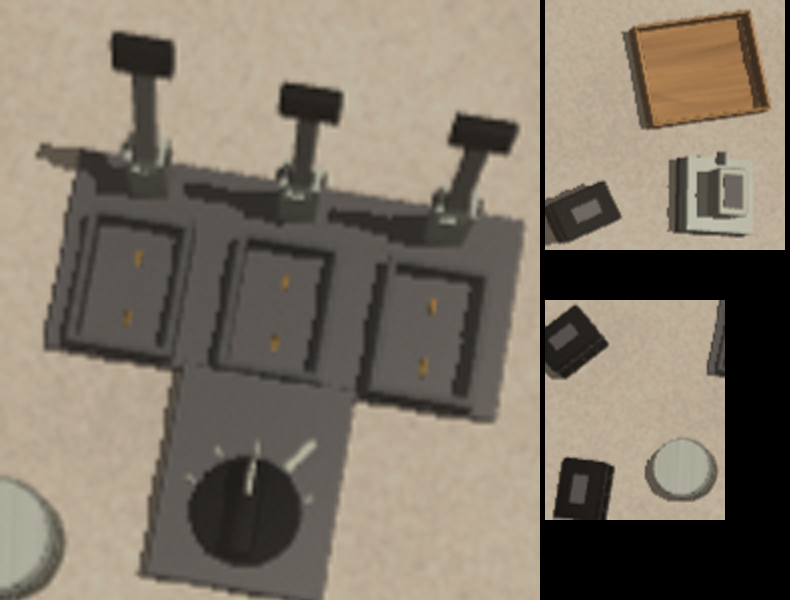

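The enlarged crop shows the station with gold pocket contacts paired at mid (133,288), (280,312) and (428,337). The dial pointer is at the middle tick (value 0), and the long mark lies clockwise of it at (300,455). The plug head is on the outlet at about (733,190), the tray is at (700,70), and the black packs match the description.

```bash
python3 - <<'E'
from h import *
i=arm.camera_info('top'); 
T=lambda u,v,z:ray(i,220+u/4,115+v/4,z)
c=[T(133,288,12),T(280,312.5,12),T(428,337,12)]; print(np.round(c,1))
d=(c[0]-c[2])[:2]; yaw=np.arctan2(d[1],d[0])-np.pi/2; print('yaw',np.degrees(yaw),np.linalg.norm(d))
ex=np.array([np.cos(yaw),np.sin(yaw)]); o=np.mean(c,0)[:2]-30*ex; print('orig',o,'dial',o-100*ex)
print('dial px',T(244,510,34), 'console fl',T(145,575,26),'pred',o-148*ex+55*np.array([-ex[1],ex[0]]))
B=lambda u,v,z:ray(i,365+(u-545)/2,150+v/2,z)
for n,q in dict(tray=[(632,28,30),(748,12,30),(768,108,30),(645,128,30)],plug=[(722,167,85),(747,167,85),(747,213,85),(722,213,85)],out=[(683,157,40),(751,157,40),(751,233,40),(683,233,40)]).items():
    w=np.array([B(*x) for x in q]); print(n,np.round(w[:,:2],0).tolist(),np.round(w.mean(0),1))
# packs and can by mask on top picture
p=cv2.imread('pics/top0.png'); g=p.max(2)
m=(g<60).astype(np.uint8)
for n,(x0,y0,x1,y1) in dict(a=(140,165,185,208),b=(150,240,190,280),c=(360,235,410,275)).items():
    mm=np.zeros_like(m); mm[y0:y1,x0:x1]=m[y0:y1,x0:x1]
    cs,_=cv2.findContours(mm,0,2); k=max(cs,key=cv2.contourArea); r=cv2.minAreaRect(k); print(n,r, ray(i,*r[0],50)[:2])
print('can',ray(i,219,249,85)[:2],'jar',ray(i,189,109,95)[:2],'pk red',ray(i,173,308,66)[:2],ray(i,118,235,66)[:2])
E
```

```text
[[568.5 126.7  12. ]
 [552.1  33.3  12. ]
 [535.7 -60.3  12. ]]
yaw -9.929618585488448 189.9163316894928
orig [522.52227523  38.40766232] dial [424.02024351  55.65149447]
dial px [424.35694631  56.93416055  34.        ] console fl [385.40964275 117.98104476  26.        ] pred [386.22337597 118.10465135]
tray [[622.0, -266.0], [642.0, -414.0], [518.0, -431.0], [494.0, -276.0]] [ 568.9 -346.9   30. ]
plug [[439.0, -349.0], [438.0, -379.0], [384.0, -375.0], [385.0, -346.0]] [ 411.5 -362.3   85. ]
out [[456.0, -318.0], [456.0, -402.0], [363.0, -395.0], [364.0, -313.0]] [ 409.6 -357.2   40. ]
a ((161.38461303710938, 185.92308044433594), (25.610090255737305, 29.644556045532227), 52.12501525878906) [564.41008921 351.44521519]
b ((168.94593811035156, 259.8243103027344), (25.153045654296875, 30.57821273803711), 9.462322235107422) [382.45096513 327.1486079 ]
c ((382.5515441894531, 255.86599731445312), (20.30692481994629, 33.60795974731445), 66.03751373291016) [ 389.23601065 -187.59228848]
can [405.00678285 202.5437751 ] jar [745.85717563 279.3885782 ] pk red [269.06271206 310.56116389] [441.42410645 447.49973343]
```

```bash
python3 - <<'E'
from h import *
print(go((424,56,160),80))
E
```

```text
(array([-361.5, -321. ,   89.6]), [array([ -0.1,  -0. , -14.8]), array([-0.000e+00,  1.000e-01,  1.652e+02])])
```

Call:
{"fn": "drive_tool", "kwargs": {
  "targets": [
    [0,0,-14.8,-361.5,-321,89.6,-0.2],
    [0,0,-14.8,-361.5,-321,89.6,-0.2],
    [0,0,-14.8,-361.5,-321,89.6,-0.2],
    [0,0,-14.8,-361.5,-321,89.6,-0.2],
    [0,0,-14.8,-361.5,-321,89.6,-0.2],
    [0,0,-14.8,-361.5,-321,89.6,-0.2],
    [0,0,-14.8,-361.5,-321,89.6,-0.2],
    [0,0,-14.8,-361.5,-321,89.6,-0.2]
  ]
}}

```text
time_s: 1.15
ee_pos: [424.7, 54.2, 159.8]
ee_rot: [0.275, 3.129, 0.0]
contact_force: [1.2, 1.1, 0.5]
grip_width: 52.9
gripper_force: 0.0
```

```bash
python3 - <<'E'
from h import *
print(go((424,56,52),80)); s=arm.sense(); print(s['ee_pos'],s['qd'].max(),s['grip_width'])
p,i=snap('wrist','w1.png'); print(proj(i,(424,56,62)),proj(i,(395,61,62)),proj(i,(453,51,62)))
E
```

```text
(array([  1. ,   1.7, 107.8]), [array([ 0.,  0., -0.]), array([  0.,  -0., 180.])])
[424.69577259  54.18413154 159.83542327] 0.28591484092774716 52.86125604627498
(np.float64(280.061886530146), np.float64(216.82935489341753)) (np.float64(279.91620223189494), np.float64(179.03421187289723)) (np.float64(280.1986662864158), np.float64(252.31437635823843))
```

View pics/w1.png

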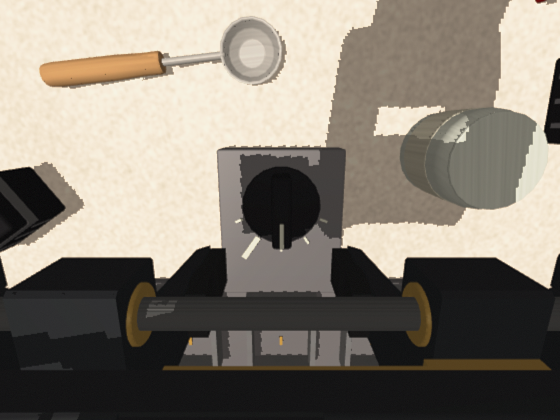

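The dial bar shows at (281,172)–(281,248), within about 4 mm of prediction, with the pointer at the middle tick and the long mark at (252,247). Next: descend, grip and turn.

Call:
{"fn": "drive_tool", "kwargs": {
  "targets": [
    [0,0,0,2,0,60,-0.2],
    [0,0,0,2,0,108,-0.2],
    [0,0,0,2,0,108,-0.2],
    [0,0,0,2,0,108,0.9],
    [0,0,0,2,0,108,0.9],
    [0,0,0,2,0,108,0.9],
    [0,0,0,2,0,108,0.9],
    [0,0,0,2,0,108,0.9]
  ],
  "newtons": 25
}}

```text
time_s: 2.2
ee_pos: [422.5, 56.7, 52.7]
ee_rot: [0.274, 3.128, 0.0]
contact_force: [-0.5, 1.0, 7.4]
grip_width: 15.8
gripper_force: 25.0
```

Call:
{"fn": "drive_tool", "kwargs": {
  "targets": [
    [0,0,9,0,0,0,0.9],
    [0,0,18,0,0,0,0.9],
    [0,0,27,0,0,0,0.9],
    [0,0,35,0,0,0,0.9],
    [0,0,35,0,0,0,0.9],
    [0,0,35,0,0,0,0.9],
    [0,0,35,0,0,0,-0.2],
    [0,0,35,0,0,0,-0.2]
  ]
}}

```text
time_s: 3.2
ee_pos: [422.2, 56.5, 52.1]
ee_rot: [-1.202, -2.902, 0.0]
contact_force: [0.4, 0.4, 1.3]
grip_width: 33.5
gripper_force: 0.0
```

Call:
{"fn": "drive_tool", "kwargs": {
  "targets": [
    [0,0,0,0,0,0,-0.2],
    [0,0,0,0,0,-60,-0.2],
    [0,0,0,0,0,-120,-0.2],
    [0,0,0,0,0,-120,-0.2]
  ]
}}

```text
time_s: 3.7
ee_pos: [423.7, 56.4, 175.6]
ee_rot: [1.199, 2.895, 0.003]
contact_force: [0.9, -0.3, -0.6]
grip_width: 52.7
gripper_force: 0.0
```

```bash
python3 - <<'E'
from h import *
print(arm.sense()['ee_pos'],go((411,-361,160),175))
p,i=snap('top','t2.png')
b=cv2.cvtColor(p,5-1) if 0 else cv2.cvtColor(p,cv2.COLOR_RGB2BGR)
w,j=snap('wrist','w2.png')
o=np.hstack([cv2.resize(b[200:280,245:325],(320,320),interpolation=cv2.INTER_CUBIC),cv2.resize(cv2.cvtColor(w,cv2.COLOR_RGB2BGR),(427,320))]); cv2.imwrite('pics/c2.png',o)
E
```

```text
[423.70474404  56.4223637  175.5637525 ] (array([-286. , -304.3,   16. ]), [array([  -0.3,    0.5, -130. ]), array([ 0.4,  0.2, 50. ])])
```

View pics/c2.png

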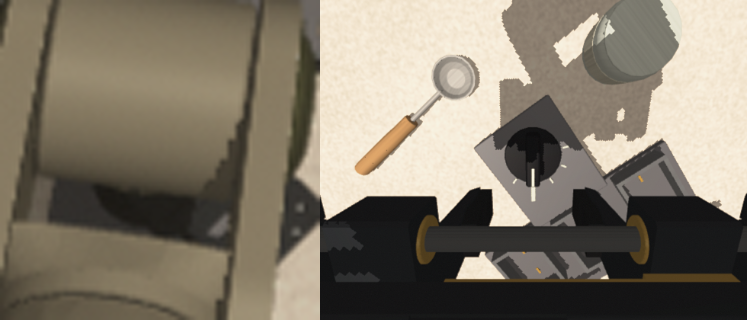

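The dial pointer lies exactly on the long mark. On to the plug.

```bash
python3 - <<'E'
from h import *
s=arm.sense();print(s['ee_pos'],s['q'],go((411,-361,190),87))
E
```

```text
[421.924956    56.59824808 171.96332223] [-1.46249678e-01  2.49990989e-01  1.74937465e+00 -8.88114145e-05
  1.14211671e+00 -9.31610201e-01] (array([-287.6, -303. ,  -18. ]), [array([ -0.,   0., -42.]), array([  0.,   0., 138.])])
```

Call:
{"fn": "drive_tool", "kwargs": {
  "targets": [
    [0,0,-42,-287.6,-303,-18,-0.6],
    [0,0,-42,-287.6,-303,-18,-0.6],
    [0,0,-42,-287.6,-303,-18,-0.6],
    [0,0,-42,-287.6,-303,-18,-0.6],
    [0,0,-42,-287.6,-303,-18,-0.6],
    [0,0,-42,-287.6,-303,-18,-0.6],
    [0,0,-42,-287.6,-303,-18,-0.6],
    [0,0,-42,-287.6,-303,-18,-0.6]
  ]
}}

```text
time_s: 4.8
ee_pos: [410.3, -363.9, 187.6]
ee_rot: [-0.087, -3.138, -0.004]
contact_force: [-0.8, 0.9, -0.5]
grip_width: 70.6
gripper_force: 0.0
```

```bash
python3 - <<'E'
from h import *
print(arm.sense()['ee_pos'])
p,i=snap('wrist','w3.png'); print(go((411,-361,62),87),[np.round(proj(i,(411+a,-361+b,85))) for a in(-28,28) for b in(-17,17)])
E
```

```text
[ 410.27116298 -363.85519276  187.61136518]
(array([ -0.8,   3.6, 125.6]), [array([ 0.1, -0.1, -0.2]), array([ -0.2,  -0.2, 179.8])]) [array([257., 184.]), array([301., 181.]), array([262., 252.]), array([304., 249.])]
```

View pics/w3.png

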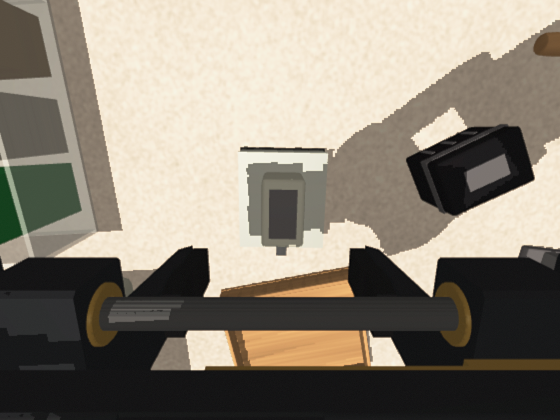

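Plug head at (262–304, 175–245), about 2 mm from prediction and square to the fingers. The sprung catch side is at (281,250), the tray is below it, and the pack is at (470,170).

Call:
{"fn": "drive_tool", "kwargs": {
  "targets": [
    [0,0,0,2,1,60,-0.6],
    [0,0,0,2,1,110,-0.6],
    [0,0,0,2,1,127,-0.6],
    [0,0,0,2,1,127,0.5],
    [0,0,0,2,1,127,0.5],
    [0,0,0,2,1,127,0.5],
    [0,0,0,2,1,127,0.5],
    [0,0,0,2,1,127,0.5]
  ],
  "newtons": 45
}}

```text
time_s: 5.85
ee_pos: [409.6, -360.1, 63.8]
ee_rot: [0.082, 3.14, -0.001]
contact_force: [0.5, 0.8, 4.0]
grip_width: 33.6
gripper_force: 44.9
```

Call:
{"fn": "drive_tool", "kwargs": {
  "targets": [
    [0,0,0,0,0,-3,0.5],
    [0,0,0,0,0,-8,0.5],
    [0,0,0,0,0,-16,0.5],
    [0,0,0,0,0,-30,0.5],
    [0,0,0,0,0,-60,0.5],
    [0,0,0,0,0,-100,0.5],
    [0,0,0,0,0,-100,0.5]
  ]
}}

```text
time_s: 6.72
ee_pos: [410.6, -361.0, 166.9]
ee_rot: [0.082, 3.135, -0.009]
contact_force: [0.5, 0.3, -1.2]
grip_width: 33.2
gripper_force: 44.9
```

```bash
python3 - <<'E'
from h import *
s=arm.sense();print(s['ee_pos'],s['q'],go((568,-347,160),87),s['grip_width'],s['contact_force'])
snap('wrist','w4.png')
E
```

```text
[ 410.56280953 -361.02075019  166.91873464] [-9.38097552e-01  4.46168534e-01  1.44634365e+00  4.95480676e-04
  1.24106688e+00 -2.45688121e+00] (array([-156.5,   22.3,    7.6]), [array([-0.3,  0.3,  0. ]), array([  -0.5,   -0.5, -180. ])]) 33.21923212090405 [ 0.46699406  0.2877982  -1.2304298 ]
```

View pics/w4.png

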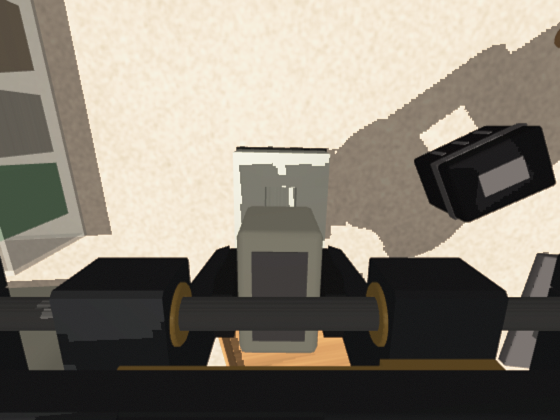

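The plug is out and held at (280,280), and the socket is empty. Carrying it to the tray.

Call:
{"fn": "drive_tool", "kwargs": {
  "targets": [
    [0,0,0,-55,7,0,0.5],
    [0,0,0,-110,14,0,0.5],
    [0,0,0,-158,21,0,0.5],
    [0,0,0,-158,21,50,0.5],
    [0,0,0,-158,21,90,0.5],
    [0,0,0,-158,21,103,0.5],
    [0,0,0,-158,21,103,0.5],
    [0,0,0,-158,21,103,0.5]
  ]
}}

```text
time_s: 7.78
ee_pos: [568.6, -347.5, 61.0]
ee_rot: [0.082, 3.139, -0.001]
contact_force: [-0.7, -0.5, 0.3]
grip_width: 33.9
gripper_force: 45.0
```

Call:
{"fn": "drive_tool", "kwargs": {
  "targets": [
    [0,0,0,0,0,1,0.1],
    [0,0,0,0,0,1,-0.1],
    [0,0,0,0,0,1,-0.1],
    [0,0,0,0,0,-60,-0.1],
    [0,0,0,0,0,-120,-0.1],
    [0,0,0,0,0,-120,-0.1]
  ]
}}

```text
time_s: 8.52
ee_pos: [569.6, -348.2, 185.6]
ee_rot: [0.082, 3.133, -0.01]
contact_force: [0.5, -1.1, -0.1]
grip_width: 48.3
gripper_force: 0.0
```

```bash
python3 - <<'E'
from h import *
s=arm.sense();print(s['ee_pos'],s['q'])
p,i=snap('wrist','w5.png')
p,i=snap('top','t5.png')
b=cv2.cvtColor(p,cv2.COLOR_RGB2BGR)
o=np.vstack([cv2.resize(b[140:280,120:490],None,fx=2,fy=2,interpolation=cv2.INTER_CUBIC),cv2.resize(cv2.imread('pics/w5.png'),(740,310))[50:]]);cv2.imwrite('pics/c5.png',o)
m=(b.max(2)<60).astype(np.uint8)
for n,(x0,y0,x1,y1) in dict(a=(140,165,185,208),b=(150,240,190,280),c=(360,235,410,275)).items():
    mm=np.zeros_like(m); mm[y0:y1,x0:x1]=m[y0:y1,x0:x1]
    cs,_=cv2.findContours(mm,0,2); 
    if cs: k=max(cs,key=cv2.contourArea); r=cv2.minAreaRect(k); print(n,r)
print(go((390,-188,180),0))
E
```

```text
[ 569.59057557 -348.23693191  185.64652191] [-7.25669977e-01  6.30589600e-01  1.04519980e+00  3.71971967e-06
  1.45564472e+00 -2.24425296e+00]
a ((161.2728729248047, 185.8927459716797), (25.555343627929688, 29.318437576293945), 51.8427734375)
b ((168.97296142578125, 259.66217041015625), (24.82424545288086, 29.920616149902344), 9.462323188781738)
c ((377.2682800292969, 254.7395477294922), (1.9714070558547974, 51.73611068725586), 41.76029968261719)
(array([186.2, 149.5,  -0. ]), [array([ 0.,  0., 87.]), array([ -0.,   0., -93.])])
```

View pics/c5.png

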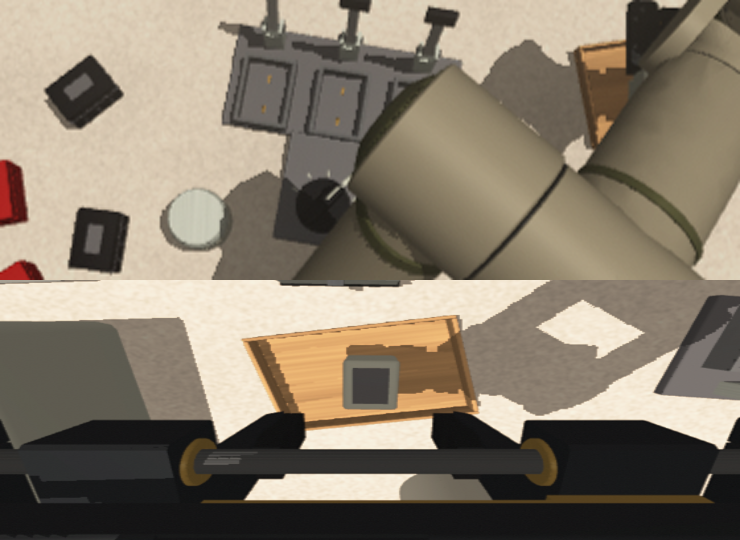

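The plug stands in the tray at (370,385) and the dial is on the long mark. Packs a and b haven't moved. Next is the right-hand pack.

```bash
python3 - <<'E'
from h import *
s=arm.sense();print(s['ee_pos'],go((385,-188,190),24))
E
```

```text
[ 568.13496088 -347.04105912  180.00097235] (array([191.2, 149.2, -10. ]), [array([ 0.,  0., 63.]), array([  -0.,    0., -117.])])
```

Call:
{"fn": "drive_tool", "kwargs": {
  "targets": [
    [0,0,63,191,149,-10,-0.8],
    [0,0,63,191,149,-10,-0.8],
    [0,0,63,191,149,-10,-0.8],
    [0,0,63,191,149,-10,-0.8],
    [0,0,63,191,149,-10,-0.8],
    [0,0,63,191,149,-10,-0.8],
    [0,0,63,191,149,-10,-0.8],
    [0,0,63,191,149,-10,-0.8]
  ]
}}

```text
time_s: 9.62
ee_pos: [385.1, -188.3, 189.4]
ee_rot: [-1.706, -2.636, -0.0]
contact_force: [-0.1, -0.4, 0.4]
grip_width: 79.2
gripper_force: 0.0
```

```bash
cat >> h.py <<'E'
def pack(f,guess,yawx,show=True):
    """wrist view: find grey label (mid-grey blob in the black pack) near guess; report its centre, long axis yaw; edges of black"""
    p,i=snap('wrist',f); g=cv2.cvtColor(p,cv2.COLOR_RGB2GRAY).astype(int)
    u,v=np.round(proj(i,(*guess,66))).astype(int); a=np.radians(yawx); e=np.array([np.cos(a),np.sin(a)]); n=np.array([-e[1],e[0]])
    c=[proj(i,(*(np.array(guess)+sx*36*e+sy*25*n),66)) for sx,sy in((1,1),(1,-1),(-1,-1),(-1,1))]
    q=cv2.cvtColor(p,cv2.COLOR_RGB2BGR); cv2.polylines(q,[np.round(c).astype(np.int32)],True,(0,255,0),1)
    cv2.imwrite('pics/'+f,cv2.resize(q[max(0,v-110):v+110,max(0,u-110):u+110],(600,600),interpolation=cv2.INTER_NEAREST))
    print('off',max(0,u-110),max(0,v-110),'px',u,v,np.round(c).tolist())
    return p,i
E
python3 - <<'E'
from h import *
print(arm.sense()['ee_pos']); pack('pc.png',(389,-188),-66)
E
```

```text
[ 385.12729984 -188.26852471  189.40954439]
off 173 102 px 283 212 [[311.0, 251.0], [255.0, 251.0], [253.0, 169.0], [314.0, 169.0]]
```

View pics/pc.png

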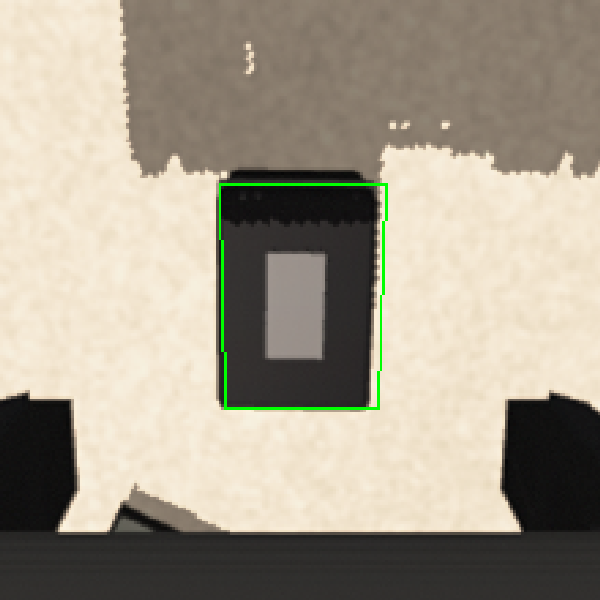

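The predicted outline fits the pack. The label centre at (282,214) is about 1 mm off. Grasping.

Call:
{"fn": "drive_tool", "kwargs": {
  "targets": [
    [0,0,0,-2.5,2.5,60,-0.8],
    [0,0,0,-2.5,2.5,110,-0.8],
    [0,0,0,-2.5,2.5,140,-0.8],
    [0,0,0,-2.5,2.5,140,0.3],
    [0,0,0,-2.5,2.5,140,0.3],
    [0,0,0,-2.5,2.5,140,0.3],
    [0,0,0,-2.5,2.5,140,0.3],
    [0,0,0,-2.5,2.5,140,0.3]
  ],
  "newtons": 35
}}

```text
time_s: 10.68
ee_pos: [389.1, -190.1, 51.3]
ee_rot: [1.709, 2.633, -0.001]
contact_force: [-0.8, 0.4, 7.9]
grip_width: 49.5
gripper_force: 35.0
```

Call:
{"fn": "drive_tool", "kwargs": {
  "targets": [
    [0,0,0,0,0,-30,0.3],
    [0,0,0,0,0,-90,0.3],
    [0,0,0,0,0,-130,0.3],
    [0,0,0,0,0,-130,0.3]
  ]
}}

```text
time_s: 11.18
ee_pos: [389.3, -190.1, 182.5]
ee_rot: [1.707, 2.63, -0.001]
contact_force: [-0.1, 0.3, -4.7]
grip_width: 49.8
gripper_force: 35.0
```

```bash
python3 - <<'E'
from h import *
s=arm.sense();print(s['ee_pos'],s['q'],s['grip_width'],go((535.7,-60.5,180),80))
E
```

```text
[ 389.27864873 -190.10119213  182.4822395 ] [-7.28985882e-01  2.46169757e-01  1.71750554e+00  7.61193448e-05
  1.17186527e+00 -1.14826025e+00] 49.82795515493721 (array([ 58.8, 186.5,   2.6]), [array([ -0. ,   0.4, -56. ]), array([  0.4,   0. , 124. ])])
```

Call:
{"fn": "drive_tool", "kwargs": {
  "targets": [
    [0,0,-56,59,187,2,0.3],
    [0,0,-56,59,187,2,0.3],
    [0,0,-56,59,187,2,0.3],
    [0,0,-56,59,187,2,0.3],
    [0,0,-56,59,187,2,0.3],
    [0,0,-56,59,187,2,0.3],
    [0,0,-56,59,187,2,0.3],
    [0,0,-56,59,187,2,0.3]
  ]
}}

```text
time_s: 12.18
ee_pos: [535.1, -59.6, 177.2]
ee_rot: [-0.275, -3.128, -0.001]
contact_force: [0.4, 0.6, -4.0]
grip_width: 49.6
gripper_force: 35.0
```

```bash
python3 - <<'E'
from h import *
s=arm.sense();print(s['ee_pos'],go((535.7,-60.3,180),80.07),s['q'][5])
p,i=snap('wrist','w6.png'); q=cv2.imread('pics/w6.png')
a=np.radians(-9.93); ex=np.array([np.cos(a),np.sin(a)]); ey=np.array([-ex[1],ex[0]]); o=np.array([522.5,38.4])
for yc in(95,0,-95):
    for w,h,z in((39,28,38),(44,33,38)):
        c=[proj(i,(*(o+(30+sx*w)*ex+(yc+sy*h)*ey),z)) for sx,sy in((1,1),(1,-1),(-1,-1),(-1,1))]
        cv2.polylines(q,[np.round(c).astype(np.int32)],True,(0,255,0),1)
cv2.imwrite('pics/w6.png',q)
E
```

```text
[535.11847041 -59.64922006 177.18963362] (array([-0.7, -0.5, -2.8]), [array([ 0. , -0.1, -0.1]), array([ -0.2,  -0. , 179.9])]) -1.7263176718674886
```

View pics/w6.png

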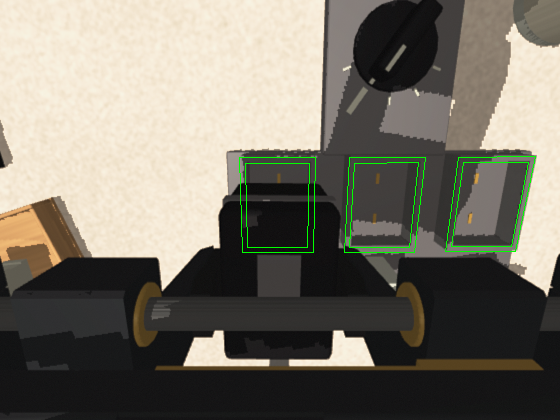

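The pocket outlines land on the station, and gold contacts are visible at (377,179)/(374,218) and (476,179)/(470,218). I'll check the fit numerically with those.

```bash
python3 - <<'E'
from h import *
i=arm.camera_info('wrist'); p=arm.read_camera('wrist')
h=cv2.cvtColor(p,cv2.COLOR_RGB2HSV); m=((h[...,0]>10)&(h[...,0]<28)&(h[...,1]>130)&(h[...,2]>80)).astype(np.uint8); m[:150]=0;m[240:]=0;m[:,:255]=0
n,_,st,ce=cv2.connectedComponentsWithStats(m)
a=np.radians(-9.93); ex=np.array([np.cos(a),np.sin(a)]); ey=np.array([-ex[1],ex[0]]); o=np.array([522.5,38.4])
for k in range(1,n):
    if st[k,4]>8: w=ray(i,*ce[k],12)[:2]; print(st[k],ce[k],w.round(1),'station',((w-o)@ex).round(1),((w-o)@ey).round(1))
E
```

```text
[376 173   4  10  30] [377.1        177.53333333] [530.9  38.3] station 8.3 1.3
[474 173   5  10  36] [475.91666667 177.41666667] [547.5 132.2] station 8.4 96.7
[278 174   3   9  20] [278.65 177.9 ] [514.6 -55.3] station 8.4 -93.7
[468 213   4  10  33] [469.45454545 217.45454545] [587.  125.3] station 48.6 96.7
[373 214   3   9  26] [373.96153846 217.84615385] [570.7  31.3] station 48.7 1.4
```

Call:
{"fn": "drive_tool", "kwargs": {
  "targets": [
    [0,0,0,1,0,50,0.3],
    [0,0,0,1,0,80,0.3],
    [0,0,0,1,0,88,0.3],
    [0,0,0,1,0,96,0.3],
    [0,0,0,1,0,104,0.3],
    [0,0,0,1,0,104,0.3]
  ]
}}

```text
time_s: 13.02
ee_pos: [534.5, -59.6, 74.2]
ee_rot: [0.274, 3.13, 0.0]
contact_force: [0.7, -0.4, -2.8]
grip_width: 49.6
gripper_force: 35.0
```

Force is clean and it's entering the pocket freely. Now the last stretch and release.

Call:
{"fn": "drive_tool", "kwargs": {
  "targets": [
    [0,0,0,0,0,5,0.3],
    [0,0,0,0,0,10,0.3],
    [0,0,0,0,0,12,0.3],
    [0,0,0,0,0,12,0.3]
  ]
}}

```text
time_s: 13.52
ee_pos: [534.5, -59.5, 63.3]
ee_rot: [0.273, 3.129, -0.0]
contact_force: [-4.9, 1.3, 8.5]
grip_width: 50.2
gripper_force: 35.0
```

Call:
{"fn": "drive_tool", "kwargs": {
  "targets": [
    [0,0,0,0,0,0,-0.4],
    [0,0,0,0,0,0,-0.4],
    [0,0,0,0,0,-40,-0.4],
    [0,0,0,0,0,-100,-0.4],
    [0,0,0,0,0,-130,-0.4],
    [0,0,0,0,0,-130,-0.4]
  ]
}}

```text
time_s: 14.28
ee_pos: [535.3, -59.8, 194.1]
ee_rot: [0.273, 3.125, -0.002]
contact_force: [0.2, -0.3, 0.3]
grip_width: 61.5
gripper_force: 0.0
```

```bash
python3 - <<'E'
from h import *
s=arm.sense();print(s['ee_pos'])
p,i=snap('top','t7.png'); b=cv2.imread('pics/t7.png'); m=(b.max(2)<60).astype(np.uint8)
for n,(x0,y0,x1,y1) in dict(a=(135,160,190,212),b=(145,235,195,285)).items():
    mm=np.zeros_like(m); mm[y0:y1,x0:x1]=m[y0:y1,x0:x1]
    cs,_=cv2.findContours(mm,0,2); k=max(cs,key=cv2.contourArea); print(n,cv2.minAreaRect(k))
# label in wrist view
p,i=snap('wrist','w7.png'); g=p.astype(int); d=(g.max(2)-g.min(2)<20)&(g.mean(2)>75)&(g.mean(2)<190); d[:170]=0; d[262:]=0; d[:,:255]=0; d[:,305:]=0
n,_,st,ce=cv2.connectedComponentsWithStats(d.astype(np.uint8)); k=[(st[j].tolist(),ray(i,*ce[j],78).round(1)) for j in range(1,n) if st[j,4]>100]; print(k)
E
```

```text
[535.30925192 -59.75959618 194.12775759]
a ((161.39230346679688, 185.86154174804688), (25.522384643554688, 29.556852340698242), 52.12501525878906)
b ((168.05404663085938, 265.1756896972656), (24.824247360229492, 41.09975051879883), 9.462322235107422)
[([255, 252, 36, 10, 359], array([572.3, -71. ,  78. ]))]
```

```bash
python3 - <<'E'
from h import *
i=arm.camera_info('top'); b=ray(i,167,259,66); a=ray(i,159,183,66); print(b,a,go((b[0]-4,b[1],190),80.5))
E
```

```text
[383.45403222 328.21277509  66.        ] [568.2849795  353.55113943  66.        ] (array([219.7, 354.9,   1.6]), [array([ 0. , -0.1, -0.5]), array([-1.000e-01, -0.000e+00,  1.795e+02])])
```

Call:
{"fn": "drive_tool", "kwargs": {
  "targets": [
    [0,0,0,220,355,0,-0.8],
    [0,0,0,220,355,0,-0.8],
    [0,0,0,220,355,0,-0.8],
    [0,0,0,220,355,0,-0.8],
    [0,0,0,220,355,0,-0.8],
    [0,0,0,220,355,0,-0.8],
    [0,0,0,220,355,0,-0.8],
    [0,0,0,220,355,0,-0.8]
  ]
}}

```text
time_s: 15.38
ee_pos: [377.8, 330.0, 190.4]
ee_rot: [-0.267, -3.127, 0.002]
contact_force: [-0.7, -0.4, 0.6]
grip_width: 79.2
gripper_force: 0.0
```

```bash
python3 - <<'E'
from h import *
s=arm.sense(); print(s['ee_pos'],go((383.5,328.2,190),80.5)); pack('pb.png',(383.5,328.2),-9.5)
E
```

```text
[377.75346315 329.95835251 190.4414458 ] (array([-6. , -0.8,  0.4]), [array([-0.1, -0.2, -0.3]), array([ -0.2,   0.2, 179.7])])
off 167 107 px 277 217 [[306.0, 255.0], [250.0, 256.0], [247.0, 175.0], [307.0, 175.0]]
```

View pics/pb.png

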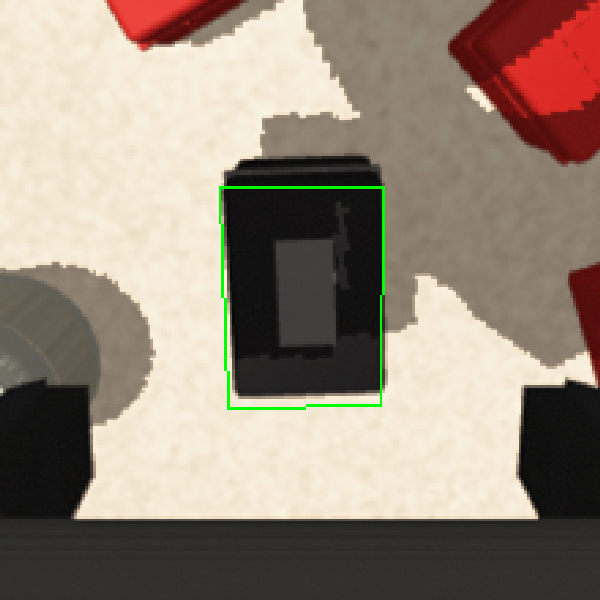

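The label centre at (279,214) is about 3 mm from prediction, the yaw is about 1.6° off, and the red blocks and can are clear of the fingers.

Call:
{"fn": "drive_tool", "kwargs": {
  "targets": [
    [0,0,-1.6,-3.4,1.2,60,-0.8],
    [0,0,-1.6,-3.4,1.2,110,-0.8],
    [0,0,-1.6,-3.4,1.2,139,-0.8],
    [0,0,-1.6,-3.4,1.2,139,0.3],
    [0,0,-1.6,-3.4,1.2,139,0.3],
    [0,0,-1.6,-3.4,1.2,139,0.3],
    [0,0,-1.6,-3.4,1.2,139,0.3],
    [0,0,-1.6,-3.4,1.2,139,0.3]
  ],
  "newtons": 35
}}

```text
time_s: 16.42
ee_pos: [383.6, 328.9, 54.3]
ee_rot: [0.23, 3.131, 0.001]
contact_force: [0.1, -2.6, 7.4]
grip_width: 50.0
gripper_force: 34.9
```

Call:
{"fn": "drive_tool", "kwargs": {
  "targets": [
    [0,0,0,0,0,-30,0.3],
    [0,0,0,0,0,-90,0.3],
    [0,0,0,0,0,-130,0.3],
    [0,0,0,0,0,-130,0.3]
  ]
}}

```text
time_s: 16.92
ee_pos: [383.7, 329.3, 185.6]
ee_rot: [0.229, 3.128, 0.005]
contact_force: [-0.4, -0.1, -3.0]
grip_width: 49.7
gripper_force: 35.0
```

```bash
python3 - <<'E'
from h import *
s=arm.sense();print(s['ee_pos'],s['grip_width'],go((550.8,34.3,180),80.07))
E
```

```text
[383.670041   329.3142398  185.64094639] 49.70365774505744 (array([-208.3, -267.5,    5.7]), [array([0.2, 0.3, 1.5]), array([  -0.4,    0.3, -178.5])])
```

Call:
{"fn": "drive_tool", "kwargs": {
  "targets": [
    [0,0,1.5,-208.3,-267.5,4,0.3],
    [0,0,1.5,-208.3,-267.5,4,0.3],
    [0,0,1.5,-208.3,-267.5,4,0.3],
    [0,0,1.5,-208.3,-267.5,4,0.3],
    [0,0,1.5,-208.3,-267.5,4,0.3],
    [0,0,1.5,-208.3,-267.5,4,0.3],
    [0,0,1.5,-208.3,-267.5,4,0.3],
    [0,0,1.5,-208.3,-267.5,4,0.3]
  ]
}}

```text
time_s: 17.92
ee_pos: [549.1, 34.6, 178.0]
ee_rot: [-0.27, -3.127, -0.001]
contact_force: [-0.1, 0.7, -1.9]
grip_width: 49.6
gripper_force: 35.0
```

```bash
python3 - <<'E'
from h import *
s=arm.sense();print(s['ee_pos'],s['grip_width'],go((550.7,34.3,66.3),80.07))
E
```

```text
[549.10091724  34.62114402 177.96829787] 49.559253290671705 (array([-1.900e+00, -1.000e-01,  1.117e+02]), [array([ 0. , -0.1,  0.1]), array([   0.2,    0. , -179.9])])
```

Call:
{"fn": "drive_tool", "kwargs": {
  "targets": [
    [0,0,0,-1.5,0,50,0.3],
    [0,0,0,-1.5,0,78,0.3],
    [0,0,0,-1.5,0,86,0.3],
    [0,0,0,-1.5,0,94,0.3],
    [0,0,0,-1.5,0,102,0.3],
    [0,0,0,-1.5,0,102,0.3]
  ]
}}

```text
time_s: 18.68
ee_pos: [557.0, 33.1, 81.5]
ee_rot: [0.269, 3.113, -0.002]
contact_force: [10.4, -1.8, 11.1]
grip_width: 49.7
gripper_force: 35.0
```

Contact: it's catching on a wall. Backing up to look.

Call:
{"fn": "drive_tool", "kwargs": {
  "targets": [
    [0,0,0,0,0,-30,0.3],
    [0,0,0,0,0,-50,0.3],
    [0,0,0,0,0,-50,0.3],
    [0,0,0,0,0,-50,0.3]
  ]
}}

```text
time_s: 19.18
ee_pos: [551.2, 33.9, 126.8]
ee_rot: [-0.27, -3.129, -0.0]
contact_force: [0.3, -0.4, -2.8]
grip_width: 50.3
gripper_force: 35.0
```

```bash
python3 - <<'E'
from h import *
s=arm.sense();print(s['ee_pos'],s['grip_width'],s['contact_force'],go((550.7,34.3,66.3),80.07))
p,i=snap('side','s8.png'); w,j=snap('wrist','w8.png')
a=cv2.imread('pics/s8.png')[150:280,200:380]; b=cv2.imread('pics/w8.png')
cv2.imwrite('pics/c8.png',np.vstack([cv2.resize(a,(400,289),interpolation=cv2.INTER_CUBIC),cv2.resize(b[130:370],(400,171))]) if 0 else np.hstack([cv2.resize(a,(430,310),interpolation=cv2.INTER_CUBIC),cv2.resize(b[140:380,180:450],(349,310))]))
E
```

```text
[551.16252318  33.8761464  126.79767544] 50.31503075148504 [ 0.28239536 -0.40756577 -2.8189383 ] (array([ 0.5,  0.3, 60.5]), [array([ 0. , -0. ,  0.1]), array([   0. ,    0. , -179.9])])
```

View pics/c8.png

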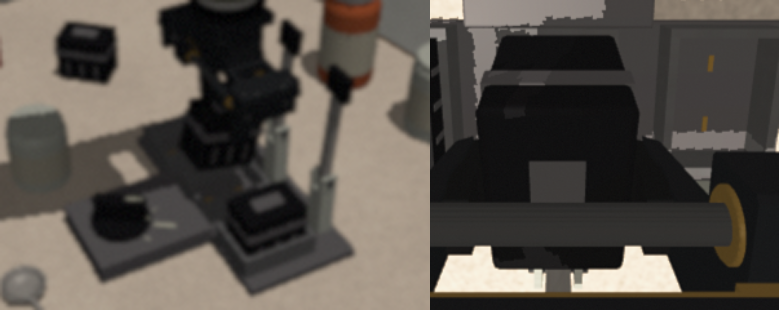

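```bash
python3 - <<'E'
from h import *
for f in('w6.png','w8.png'):
    g=cv2.cvtColor(cv2.imread('pics/'+f),cv2.COLOR_BGR2GRAY).astype(int)
    for u in (240,278,312):
        c=g[170:370,u-2:u+3].mean(1); d=np.abs(np.diff(c)); k=np.where(d>8)[0]; print(f,u,[(int(j)+171,int(c[j]),int(c[j+1])) for j in k])
    r=g[225,200:360]; k=np.where(np.abs(np.diff(r))>8)[0]; print([(int(j)+201,int(r[j]),int(r[j+1])) for j in k])
E
```

```text
w6.png 240 [(173, 136, 144), (183, 141, 106), (184, 106, 60), (185, 60, 43), (195, 48, 65), (201, 76, 46), (253, 43, 15), (297, 22, 39), (331, 43, 19), (354, 19, 30), (358, 30, 75), (359, 75, 169), (360, 169, 234), (365, 235, 225), (366, 225, 120), (367, 120, 67)]
w6.png 278 [(183, 72, 33), (184, 33, 13), (195, 19, 38), (196, 38, 50), (201, 55, 27), (202, 27, 13), (247, 17, 150), (248, 150, 15), (252, 16, 150), (253, 150, 16), (254, 16, 29), (255, 29, 55), (297, 58, 40), (331, 43, 18), (359, 31, 53), (360, 53, 82), (366, 80, 71)]
w6.png 312 [(181, 64, 81), (183, 78, 59), (184, 59, 41), (195, 43, 55), (196, 55, 70), (201, 73, 59), (202, 59, 42), (252, 43, 123), (253, 123, 15), (297, 24, 39), (331, 44, 19), (347, 20, 29), (358, 26, 40), (359, 40, 137), (360, 137, 240), (366, 231, 124), (367, 124, 68)]
[(218, 232, 184), (219, 184, 57), (220, 57, 8), (241, 14, 150), (242, 150, 23), (243, 23, 44), (246, 44, 150), (247, 150, 44), (258, 36, 19), (308, 15, 150), (309, 150, 17), (314, 16, 150), (315, 150, 16), (340, 23, 48), (345, 50, 150), (346, 150, 55), (347, 55, 64), (350, 64, 150), (351, 150, 64), (352, 64, 77), (353, 77, 125)]
w8.png 240 [(194, 19, 37), (195, 37, 57), (205, 54, 45), (206, 45, 18), (232, 28, 17), (297, 23, 38), (331, 43, 19), (342, 18, 28), (347, 26, 41), (348, 41, 136), (349, 136, 239), (366, 234, 124), (367, 124, 68)]
w8.png 278 [(194, 17, 34), (195, 34, 54), (205, 55, 45), (206, 45, 16), (264, 15, 30), (265, 30, 56), (297, 57, 40), (331, 43, 18), (348, 28, 50), (349, 50, 88), (366, 84, 72)]
w8.png 312 [(194, 16, 33), (195, 33, 54), (205, 55, 45), (206, 45, 17), (296, 14, 22), (297, 22, 39), (331, 44, 18), (347, 12, 37), (348, 37, 138), (349, 138, 240), (365, 239, 231), (366, 231, 122), (367, 122, 68)]
[(205, 51, 63), (215, 61, 44), (216, 44, 20), (237, 21, 30), (253, 29, 18), (341, 17, 39), (342, 39, 62), (354, 59, 50)]
```

Pack c sits home. Pack b in the gripper has been tipped in the grip: its grey band at rows 195–205 is twice as thick as pack c's was. I'll recompute the grasp offsets for both packs.

```bash
python3 - <<'E'
from h import *
s=arm.sense(); i=arm.camera_info('wrist'); M=np.array(i['world_to_cam'])
def T(p,r): A=np.eye(4);A[:3,:3]=R.from_rotvec(r).as_matrix();A[:3,3]=p;return A
C=M@T(s['ee_pos'],s['ee_rot'])
print('cam in tool',np.linalg.inv(C)[:3,3])
for n,p,r,px,t,ri in(('c',[385.13,-188.27,189.41],[-1.706,-2.636,0],(281.6,213.9),[389.1,-190.1,0],[1.709,2.633,-.001]),('b',[377.75,329.96,190.44],[-.267,-3.127,.002],(279.2,214.1),[383.6,328.9,0],[.23,3.131,.001])):
    j=dict(i); j['world_to_cam']=C@np.linalg.inv(T(p,r)); w=ray(j,*px,66); print(n,w,'pack minus TCP in tool',R.from_rotvec(ri).inv().apply(w-np.array(t))[:2])
# top face edge rays, now, in tool frame (column 278)
for v in(206,348,265):
    d=np.linalg.inv(C)[:3,:3]@np.array([(278-i['cx'])/i['fx'],(v-i['cy'])/i['fy'],1]); print(v,d/d[2])
E
```

```text
cam in tool [  67.28969948    0.42193476 -135.31419631]
c [ 389.30497266 -190.16885229   66.        ] pack minus TCP in tool [-0.31232946  0.21678009]
b [381.54008984 330.22227719  66.        ] pack minus TCP in tool [2.09217905 1.05942929]
206 [-0.24714723 -0.00135813  1.        ]
348 [-0.79396812 -0.00193527  1.        ]
265 [-0.45741798 -0.00158006  1.        ]
```

Call:
{"fn": "drive_tool", "kwargs": {
  "targets": [
    [0,0,0,0,0,-50,0.3],
    [0,0,0,216,262,-50,0.3],
    [0,0,0,216,262,-50,0.3],
    [0,0,0,216,262,-50,0.3],
    [0,0,0,216,262,-50,0.3],
    [0,0,0,216,262,-50,0.3],
    [0,0,0,216,262,-50,0.3],
    [0,0,0,216,262,-50,0.3]
  ]
}}

```text
time_s: 20.27
ee_pos: [382.6, 329.9, 176.5]
ee_rot: [-0.266, -3.129, 0.001]
contact_force: [0.1, -0.4, -2.8]
grip_width: 49.6
gripper_force: 35.0
```

Call:
{"fn": "drive_tool", "kwargs": {
  "targets": [
    [0,0,0,0,0,60,0.3],
    [0,0,0,0,0,108,0.3],
    [0,0,0,0,0,118,0.3],
    [0,0,0,0,0,122,0.3],
    [0,0,0,0,0,122,0.3]
  ]
}}

```text
time_s: 20.9
ee_pos: [382.7, 327.4, 57.6]
ee_rot: [-0.272, -3.127, 0.003]
contact_force: [-12.4, -6.2, 26.3]
grip_width: 49.6
gripper_force: 35.0
```

Call:
{"fn": "drive_tool", "kwargs": {
  "targets": [
    [0,0,0,0,0,0,-0.2],
    [0,0,0,0,0,0,-0.8],
    [0,0,0,0,0,0,-0.8],
    [0,0,0,0,0,-60,-0.8],
    [0,0,0,4,0,-120,-0.8],
    [0,0,0,4,0,-134,-0.8],
    [0,0,0,4,0,-134,-0.8]
  ]
}}

```text
time_s: 21.78
ee_pos: [379.9, 329.4, 189.1]
ee_rot: [0.271, 3.129, 0.001]
contact_force: [0.6, -0.3, -0.5]
grip_width: 78.9
gripper_force: 0.0
```

```bash
cat >> h.py <<'E'
def label(f,z=66,box=(150,250,240,320)):
    p,i=snap('wrist',f); g=p.astype(int); v0,v1,u0,u1=box
    s=g[v0:v1,u0:u1].mean(2); nz=cv2.Canny(s.astype(np.uint8),25,60)
    res=[]
    for th in range(30,150,4):
        m=(s>th).astype(np.uint8); cs,_=cv2.findContours(m,cv2.RETR_LIST,2)
        for k in cs:
            r=cv2.minAreaRect(k); a=sorted(r[1])
            if 15<a[0]<32 and 30<a[1]<52 and cv2.contourArea(k)>.85*a[0]*a[1]:
                b=cv2.boxPoints(r)+[u0,v0]; w=np.array([ray(i,*q,z) for q in b]); e=w[1]-w[0]; h=w[2]-w[1]; l=e if np.linalg.norm(e)>np.linalg.norm(h) else h
                res.append((th,w.mean(0)[:2].round(1).tolist(),round(float(np.degrees(np.arctan2(l[1],l[0])))%180,1),np.round([np.linalg.norm(e),np.linalg.norm(h)],1).tolist()))
    for x in res[::max(1,len(res)//5)]: print(x)
E
python3 - <<'E'
from h import *
s=arm.sense();print(s['ee_pos']); label('w9.png'); print(go((382,329,190),80))
E
```

```text
[379.91673221 329.40487049 189.14345346]
(30, [371.5, 331.8], 170.8, [23.3, 33.8])
(34, [371.6, 332.3], 170.8, [22.4, 33.8])
(38, [371.1, 329.8], 170.5, [17.4, 33.8])
(42, [371.1, 329.8], 170.5, [17.4, 33.8])
(46, [371.1, 329.8], 170.5, [17.4, 33.8])
(50, [371.6, 329.7], 170.5, [17.5, 32.9])
(54, [371.5, 329.3], 170.4, [16.6, 32.9])
(58, [371.0, 329.4], 170.4, [16.6, 32.0])
(62, [371.0, 329.4], 170.4, [16.6, 32.0])
(array([-2.5,  0.2, -2. ]), [array([-0.1, -0.1,  0.1]), array([ 1.000e-01, -1.000e-01, -1.799e+02])])
```

Call:
{"fn": "drive_tool", "kwargs": {
  "targets": [
    [0,0,-0.5,8.7,-1.2,60,-0.8],
    [0,0,-0.5,8.7,-1.2,110,-0.8],
    [0,0,-0.5,8.7,-1.2,138,-0.8],
    [0,0,-0.5,8.7,-1.2,138,-0.8],
    [0,0,-0.5,8.7,-1.2,138,0.3],
    [0,0,-0.5,8.7,-1.2,138,0.3],
    [0,0,-0.5,8.7,-1.2,138,0.3],
    [0,0,-0.5,8.7,-1.2,138,0.3]
  ],
  "newtons": 40
}}

```text
time_s: 22.82
ee_pos: [371.3, 329.9, 51.8]
ee_rot: [0.257, 3.13, 0.001]
contact_force: [-1.1, -0.7, 6.5]
grip_width: 49.5
gripper_force: 40.0
```

Call:
{"fn": "drive_tool", "kwargs": {
  "targets": [
    [0,0,0,0,0,0,0.3],
    [0,0,0,0,0,-30,0.3],
    [0,0,0,0,0,-90,0.3],
    [0,0,0,0,0,-130,0.3],
    [0,0,0,0,0,-130,0.3]
  ]
}}

```text
time_s: 23.45
ee_pos: [371.7, 330.2, 183.3]
ee_rot: [0.257, 3.127, 0.005]
contact_force: [-0.1, 0.5, -2.6]
grip_width: 49.8
gripper_force: 40.0
```

```bash
python3 - <<'E'
from h import *
s=arm.sense();print(s['ee_pos'],s['grip_width'],go((550.7,34.3,180),80.07))
E
```

```text
[371.69620534 330.19509982 183.33291232] 49.76715276376793 (array([-224.9, -262.7,    3.4]), [array([0.2, 0.2, 0.5]), array([  -0.4,    0.3, -179.5])])
```

Call:
{"fn": "drive_tool", "kwargs": {
  "targets": [
    [0,0,0.5,-225,-262.7,3,0.3],
    [0,0,0.5,-225,-262.7,3,0.3],
    [0,0,0.5,-225,-262.7,3,0.3],
    [0,0,0.5,-225,-262.7,3,0.3],
    [0,0,0.5,-225,-262.7,3,0.3],
    [0,0,0.5,-225,-262.7,3,0.3],
    [0,0,0.5,-225,-262.7,3,0.3],
    [0,0,0.5,-225,-262.7,3,0.3]
  ]
}}

```text
time_s: 24.45
ee_pos: [549.2, 34.5, 176.7]
ee_rot: [-0.27, -3.127, -0.001]
contact_force: [-0.2, -0.1, -3.3]
grip_width: 49.5
gripper_force: 40.0
```

Call:
{"fn": "drive_tool", "kwargs": {
  "targets": [
    [0,0,0,0,0,40,0.3],
    [0,0,0,0,0,50,0.3],
    [0,0,0,0,0,50,0.3]
  ]
}}

```text
time_s: 24.82
ee_pos: [549.8, 34.5, 128.1]
ee_rot: [-0.269, -3.129, -0.0]
contact_force: [-0.5, 0.5, -2.9]
grip_width: 49.8
gripper_force: 40.0
```

```bash
python3 - <<'E'
from h import *
s=arm.sense();print(s['ee_pos'],s['grip_width'],go((550.7,34.3,63.8),80.07))
w,j=snap('wrist','w10.png'); g=cv2.cvtColor(w,cv2.COLOR_RGB2GRAY).astype(int)
c=g[170:370,276:281].mean(1); print([(int(k)+171,int(c[k]),int(c[k+1])) for k in np.where(np.abs(np.diff(c))>8)[0]])
E
```

```text
[549.76320902  34.54846826 128.05615888] 49.76556761209109 (array([-1. , -0.1, 64.3]), [array([-0. , -0.1,  0.1]), array([ 1.000e-01, -0.000e+00, -1.799e+02])])
[(183, 57, 20), (194, 13, 27), (195, 27, 50), (201, 47, 18), (253, 15, 25), (254, 25, 48), (255, 48, 62), (297, 58, 40), (331, 43, 19), (358, 27, 54), (359, 54, 86), (366, 84, 72)]
```

The profile now matches pack c's, so it's level and centred.

Call:
{"fn": "drive_tool", "kwargs": {
  "targets": [
    [0,0,0,-1,-0.2,25,0.3],
    [0,0,0,-1,-0.2,33,0.3],
    [0,0,0,-1,-0.2,41,0.3],
    [0,0,0,-1,-0.2,49,0.3],
    [0,0,0,-1,-0.2,54,0.3],
    [0,0,0,-1,-0.2,54,0.3]
  ]
}}

```text
time_s: 25.62
ee_pos: [551.0, 33.5, 74.0]
ee_rot: [-0.271, -3.129, -0.0]
contact_force: [0.3, 0.1, -1.9]
grip_width: 49.8
gripper_force: 40.0
```

Call:
{"fn": "drive_tool", "kwargs": {
  "targets": [
    [0,0,0,0,0,5,0.3],
    [0,0,0,0,0,9,0.3],
    [0,0,0,0,0,11,0.3],
    [0,0,0,0,0,11,0.3]
  ]
}}

```text
time_s: 26.12
ee_pos: [550.9, 33.5, 63.9]
ee_rot: [0.271, 3.13, -0.0]
contact_force: [-2.8, -0.6, 6.3]
grip_width: 49.7
gripper_force: 40.0
```

Call:
{"fn": "drive_tool", "kwargs": {
  "targets": [
    [0,0,0,0,0,0,-0.3],
    [0,0,0,0,0,0,-0.3],
    [0,0,0,0,0,-40,-0.3],
    [0,0,0,0,0,-100,-0.3],
    [0,0,0,0,0,-130,-0.3],
    [0,0,0,0,0,-130,-0.3]
  ]
}}

```text
time_s: 26.88
ee_pos: [551.9, 33.4, 195.2]
ee_rot: [0.27, 3.125, -0.0]
contact_force: [-0.0, -0.1, 0.2]
grip_width: 57.4
gripper_force: 0.0
```

```bash
python3 - <<'E'
from h import *
s=arm.sense();print(s['ee_pos'])
p,i=snap('top','t11.png'); b=cv2.imread('pics/t11.png'); m=(b.max(2)<60).astype(np.uint8)
mm=np.zeros_like(m); mm[160:212,135:190]=m[160:212,135:190]
cs,_=cv2.findContours(mm,0,2); k=max(cs,key=cv2.contourArea); print(cv2.minAreaRect(k))
print(go((565,350,190),38))
E
```

```text
[551.87178286  33.42168074 195.17076402]
((161.39230346679688, 185.86154174804688), (25.522384643554688, 29.556852340698242), 52.12501525878906)
(array([ 40.8, 314.2,   3.3]), [array([ 0. ,  0.1, 42.1]), array([-1.000e-01,  0.000e+00, -1.379e+02])])
```

Call:
{"fn": "drive_tool", "kwargs": {
  "targets": [
    [0,0,0,25,60,-10,-0.8],
    [0,0,10,41,120,-10,-0.8],
    [0,0,20,41,180,-5,-0.8],
    [0,0,30,41,240,0,-0.8],
    [0,0,42,41,314,3,-0.8],
    [0,0,42,41,314,3,-0.8],
    [0,0,42,41,314,3,-0.8],
    [0,0,42,41,314,3,-0.8]
  ]
}}

```text
time_s: 27.92
ee_pos: [564.5, 348.8, 189.2]
ee_rot: [-1.374, -2.824, 0.002]
contact_force: [0.2, -0.9, 0.2]
grip_width: 79.5
gripper_force: 0.0
```

```bash
python3 - <<'E'
from h import *
s=arm.sense();print(s['ee_pos']); label('w12.png',box=(140,255,220,340)); print(go((568,353,190),38))
E
```

```text
[564.52806976 348.76357917 189.15077263]
(50, [566.7, 353.5], 127.8, [35.1, 19.2])
(66, [566.9, 352.6], 128.8, [18.4, 31.6])
(82, [567.3, 352.8], 127.8, [31.6, 17.6])
(98, [567.5, 352.5], 128.8, [17.6, 30.8])
(114, [566.9, 352.6], 127.8, [29.9, 16.8])
(130, [567.2, 352.9], 127.9, [29.9, 15.9])
(array([ 1.4,  5.3, -0.4]), [array([-0.1, -0. ,  0.1]), array([ 0.000e+00, -1.000e-01, -1.799e+02])])
```

Call:
{"fn": "drive_tool", "kwargs": {
  "targets": [
    [0,0,0,1.6,4.4,60,-0.8],
    [0,0,0,1.6,4.4,110,-0.8],
    [0,0,0,1.6,4.4,138,-0.8],
    [0,0,0,1.6,4.4,138,-0.8],
    [0,0,0,1.6,4.4,138,0.3],
    [0,0,0,1.6,4.4,138,0.3],
    [0,0,0,1.6,4.4,138,0.3],
    [0,0,0,1.6,4.4,138,0.3]
  ]
}}

```text
time_s: 28.98
ee_pos: [567.4, 353.9, 53.1]
ee_rot: [1.374, 2.824, 0.001]
contact_force: [-1.3, -1.5, 5.3]
grip_width: 49.8
gripper_force: 40.0
```

Call:
{"fn": "drive_tool", "kwargs": {
  "targets": [
    [0,0,0,0,0,0,0.3],
    [0,0,0,0,0,-30,0.3],
    [0,0,0,0,0,-90,0.3],
    [0,0,0,0,0,-130,0.3],
    [0,0,0,0,0,-130,0.3]
  ]
}}

```text
time_s: 29.6
ee_pos: [567.9, 354.3, 184.9]
ee_rot: [1.373, 2.822, 0.007]
contact_force: [-0.1, 1.1, -3.0]
grip_width: 49.7
gripper_force: 40.0
```

```bash
python3 - <<'E'
from h import *
s=arm.sense();print(s['ee_pos'],s['grip_width'],go((567.2,127.5,180),80.07))
w,j=snap('wrist','w13.png'); g=cv2.cvtColor(w,cv2.COLOR_RGB2GRAY).astype(int)
c=g[170:370,276:281].mean(1); print([(int(k)+171,int(c[k]),int(c[k+1])) for k in np.where(np.abs(np.diff(c))>8)[0]])
E
```

```text
[567.87577017 354.26132604 184.86809591] 49.66752924860661 (array([-178. , -140.5,    4.4]), [array([  0.3,   0.2, -42. ]), array([  0.2,  -0.3, 138. ])])
[(177, 132, 144), (180, 141, 166), (181, 166, 139), (182, 139, 44), (183, 44, 8), (193, 16, 31), (194, 31, 50), (199, 57, 28), (200, 28, 14), (251, 16, 29), (252, 29, 55), (297, 58, 40), (331, 45, 33), (354, 28, 40), (355, 40, 132), (356, 132, 235), (366, 227, 120), (367, 120, 67)]
```

Call:
{"fn": "drive_tool", "kwargs": {
  "targets": [
    [0,0,-10,-20,-16,0,0.3],
    [0,0,-20,-50,-39,0,0.3],
    [0,0,-30,-90,-70,0,0.3],
    [0,0,-42,-130,-101,0,0.3],
    [0,0,-42,-179,-139.5,3,0.3],
    [0,0,-42,-179,-139.5,3,0.3],
    [0,0,-42,-179,-139.5,3,0.3],
    [0,0,-42,-179,-139.5,3,0.3]
  ]
}}

```text
time_s: 30.65
ee_pos: [567.4, 128.0, 178.2]
ee_rot: [-0.269, -3.129, -0.0]
contact_force: [-0.1, 0.4, -3.3]
grip_width: 49.7
gripper_force: 40.0
```

Call:
{"fn": "drive_tool", "kwargs": {
  "targets": [
    [0,0,0,0,0,40,0.3],
    [0,0,0,0,0,52,0.3],
    [0,0,0,0,0,52,0.3]
  ]
}}

```text
time_s: 31.02
ee_pos: [567.6, 127.5, 126.8]
ee_rot: [-0.27, -3.129, 0.0]
contact_force: [-0.3, 0.1, -2.8]
grip_width: 49.4
gripper_force: 40.0
```

```bash
python3 - <<'E'
from h import *
s=arm.sense();print(s['ee_pos'],s['grip_width'],go((568.2,127.4,65),80.07))
E
```

```text
[567.63475739 127.4803905  126.7812397 ] 49.44129082578114 (array([-0.7,  0. , 61.8]), [array([-0. , -0.1,  0.1]), array([ 1.000e-01, -0.000e+00, -1.799e+02])])
```

Call:
{"fn": "drive_tool", "kwargs": {
  "targets": [
    [0,0,0,-0.7,0,25,0.3],
    [0,0,0,-0.7,0,32,0.3],
    [0,0,0,-0.7,0,40,0.3],
    [0,0,0,-0.7,0,47,0.3],
    [0,0,0,-0.7,0,52,0.3],
    [0,0,0,-0.7,0,52,0.3]
  ]
}}

```text
time_s: 31.78
ee_pos: [568.4, 126.8, 75.0]
ee_rot: [-0.271, -3.129, 0.0]
contact_force: [0.6, -0.4, -2.9]
grip_width: 49.7
gripper_force: 40.0
```

Call:
{"fn": "drive_tool", "kwargs": {
  "targets": [
    [0,0,0,0,0,5,0.3],
    [0,0,0,0,0,9,0.3],
    [0,0,0,0,0,11,0.3],
    [0,0,0,0,0,11,0.3]
  ]
}}

```text
time_s: 32.28
ee_pos: [568.4, 126.8, 65.1]
ee_rot: [0.271, 3.129, -0.0]
contact_force: [-4.0, -0.5, 7.0]
grip_width: 49.7
gripper_force: 40.0
```

Call:
{"fn": "drive_tool", "kwargs": {
  "targets": [
    [0,0,0,0,0,0,-0.3],
    [0,0,0,0,0,0,-0.3],
    [0,0,0,0,0,-40,-0.3],
    [0,0,0,0,0,-100,-0.3],
    [0,0,0,0,0,-160,0],
    [0,0,0,0,0,-190,0.9],
    [0,0,0,0,0,-190,0.9],
    [0,0,0,0,0,-190,0.9]
  ]
}}

```text
time_s: 33.28
ee_pos: [568.1, 126.7, 252.6]
ee_rot: [-0.271, -3.127, 0.0]
contact_force: [0.3, 0.5, -0.2]
grip_width: 19.5
gripper_force: 0.0
```

```bash
python3 - <<'E'
from h import *
s=arm.sense();print(s['ee_pos'],s['q'],s['grip_width'])
w,i=snap('wrist','w14.png'); t,k=snap('top','t14.png'); u,l=snap('side','s14.png')
a=cv2.imread('pics/w14.png'); b=cv2.imread('pics/s14.png')[120:280,190:380]; c=cv2.imread('pics/t14.png')[110:260,220:370]
o=np.zeros((600,800,3),np.uint8); o[:300,:400]=cv2.resize(a,(400,300)); o[:337,400:800]=cv2.resize(b,(400,337),interpolation=cv2.INTER_CUBIC); o[300:600,:300]=cv2.resize(c,(300,300),interpolation=cv2.INTER_CUBIC)
cv2.imwrite('pics/c14.png',o)
E
```

```text
[568.06909005 126.73829722 252.55855448] [ 1.62273614e-02  4.36638275e-01  1.19801724e+00  1.57272310e-05
  1.50943969e+00 -1.38177772e+00] 19.46783358735716
```

View pics/c14.png

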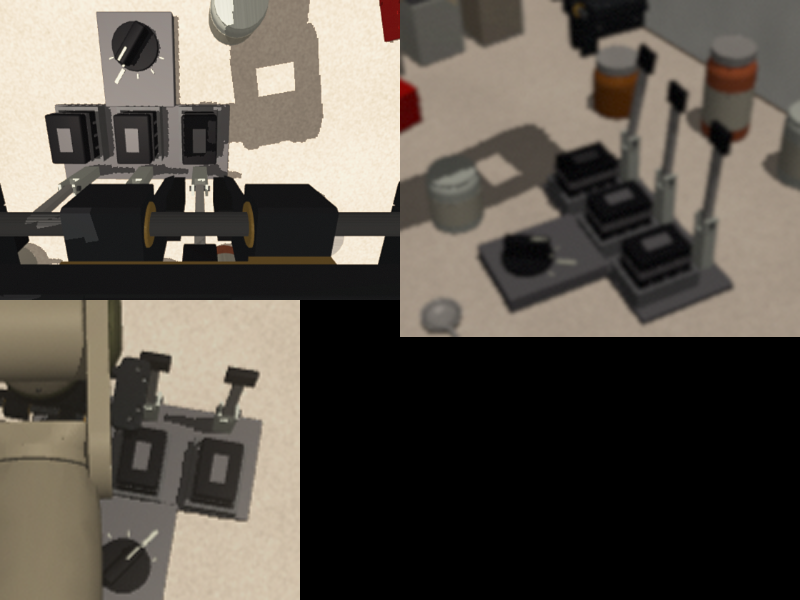

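All three packs sit home at (68,137), (135,137) and (200,137) in the wrist view, the dial is on its long mark, and the can and jar are upright. Next the levers, starting with lever 0: go over it and push from behind.

Call:
{"fn": "drive_tool", "kwargs": {
  "targets": [
    [0,0,0,-60,0,-5,1],
    [0,0,0,-115,0,-5,1],
    [0,0,0,-134,0,-5,1],
    [0,0,0,-134,0,-5,1],
    [0,0,0,-134,0,25,1],
    [0,0,0,-134,0,44,1],
    [0,0,0,-134,0,44,1],
    [0,0,0,-134,0,44,1]
  ]
}}

```text
time_s: 34.42
ee_pos: [700.3, 104.0, 211.4]
ee_rot: [0.27, 3.128, 0.0]
contact_force: [-0.6, 0.5, 0.4]
grip_width: 0.2
gripper_force: 0.0
```

```bash
cat >> h.py <<'E'
def st():
    a=np.radians(-9.93); ex=np.array([np.cos(a),np.sin(a)]); ey=np.array([-ex[1],ex[0]]); o=np.array([567.2,127.4])-30*ex-95*ey
    s=arm.sense(); d=s['ee_pos'][:2]-o; print('station',(d@ex).round(1),(d@ey).round(1),s['ee_pos'][2].round(1),s['contact_force'].round(1),s['grip_width'])
E
python3 - <<'E'
from h import *
st(); print(arm.sense()['q'],go((0,0,0),80.07)[1][0])
E
```

```text
station 165.2 94.9 211.4 [-0.6  0.5  0.4] 0.1939533484945811
[-1.93622635e-02  6.95119404e-01  8.44679186e-01  6.15198294e-07
  1.60030423e+00 -1.41767899e+00] [0.  0.1 0. ]
```

Call:
{"fn": "drive_tool", "kwargs": {
  "targets": [
    [0,0,0,48,0,2,1],
    [0,0,0,76,0,2,1],
    [0,0,0,104,0,10,1],
    [0,0,0,128,0,25,1],
    [0,0,0,148,0,45,1],
    [0,0,0,162,0,70,1],
    [0,0,0,170,0,98,1],
    [0,0,0,171,0,110,1]
  ]
}}

```text
time_s: 35.42
ee_pos: [531.7, 133.3, 100.6]
ee_rot: [0.27, 3.13, 0.0]
contact_force: [-17.8, 0.9, 61.3]
grip_width: 0.4
gripper_force: 31.8
```

```bash
python3 - <<'E'
from h import *
st()
E
```

```text
station -6.0 94.7 100.6 [-17.8   0.9  61.3] 0.3988289970246549
```

Call:
{"fn": "drive_tool", "kwargs": {
  "targets": [
    [0,0,0,0,0,-50,1],
    [0,0,0,0,0,-110,1],
    [0,0,0,0,0,-152,1],
    [0,0,0,0,0,-152,1],
    [0,0,0,-45,-30,-152,1],
    [0,0,0,-95,-60,-152,1],
    [0,0,0,-145,-93,-152,1],
    [0,0,0,-171,-95,-150,1]
  ]
}}

```text
time_s: 36.42
ee_pos: [685.7, 7.1, 248.7]
ee_rot: [-0.276, -3.128, 0.0]
contact_force: [-0.1, 0.8, 0.5]
grip_width: 0.5
gripper_force: 0.0
```

Call:
{"fn": "drive_tool", "kwargs": {
  "targets": [
    [0,0,0,0,0,0,1],
    [0,0,0,0,0,25,1],
    [0,0,0,0,0,41,1],
    [0,0,0,0,0,41,1]
  ]
}}

```text
time_s: 36.92
ee_pos: [683.3, 10.7, 208.2]
ee_rot: [-0.27, -3.127, -0.0]
contact_force: [0.0, 0.0, 0.1]
grip_width: 0.0
gripper_force: 0.0
```

```bash
python3 - <<'E'
from h import *
st()
E
```

```text
station 164.5 0.1 208.2 [0.  0.  0.1] 0.04266788607035032
```

Call:
{"fn": "drive_tool", "kwargs": {
  "targets": [
    [0,0,0,48,0,0,1],
    [0,0,0,76,0,0,1],
    [0,0,0,104,0,7,1],
    [0,0,0,128,0,22,1],
    [0,0,0,148,0,42,1],
    [0,0,0,162,0,67,1],
    [0,0,0,170,0,95,1],
    [0,0,0,171,0,106,1]
  ]
}}

```text
time_s: 37.92
ee_pos: [515.3, 39.8, 103.0]
ee_rot: [-0.27, -3.129, -0.0]
contact_force: [0.6, 0.4, 0.4]
grip_width: -0.0
gripper_force: 0.1
```

Call:
{"fn": "drive_tool", "kwargs": {
  "targets": [
    [0,0,0,0,0,0,1],
    [0,0,0,0,0,-50,1],
    [0,0,0,0,0,-110,1],
    [0,0,0,0,0,-152,1],
    [0,0,0,0,0,-152,1],
    [0,0,0,-45,-30,-152,1],
    [0,0,0,-95,-60,-152,1],
    [0,0,0,-145,-93,-152,1]
  ]
}}

```text
time_s: 38.92
ee_pos: [643.8, -78.1, 254.9]
ee_rot: [-0.27, -3.13, -0.0]
contact_force: [0.9, -0.4, 0.4]
grip_width: 0.4
gripper_force: 0.0
```

Call:
{"fn": "drive_tool", "kwargs": {
  "targets": [
    [0,0,0,-26,-2,0,1],
    [0,0,0,-26,-2,2,1],
    [0,0,0,-26,-2,25,1],
    [0,0,0,-26,-2,46,1],
    [0,0,0,-26,-2,46,1]
  ]
}}

```text
time_s: 39.55
ee_pos: [666.5, -82.5, 207.9]
ee_rot: [-0.27, -3.126, -0.001]
contact_force: [0.7, 0.4, 0.1]
grip_width: 0.2
gripper_force: 0.0
```

```bash
python3 - <<'E'
from h import *
st()
E
```

```text
station 164.0 -94.7 207.9 [0.7 0.4 0.1] 0.20140909366215232
```

Call:
{"fn": "drive_tool", "kwargs": {
  "targets": [
    [0,0,0,48,0,0,1],
    [0,0,0,76,0,0,1],
    [0,0,0,104,0,7,1],
    [0,0,0,128,0,22,1],
    [0,0,0,148,0,42,1],
    [0,0,0,162,0,67,1],
    [0,0,0,170,0,95,1],
    [0,0,0,171,0,107,1]
  ]
}}

```text
time_s: 40.55
ee_pos: [498.8, -53.6, 102.2]
ee_rot: [-0.27, -3.13, -0.0]
contact_force: [-0.2, -0.6, 0.2]
grip_width: 0.7
gripper_force: 0.1
```

Call:
{"fn": "drive_tool", "kwargs": {
  "targets": [
    [0,0,0,0,0,0,1],
    [0,0,0,0,0,-50,1],
    [0,0,0,0,0,-110,1],
    [0,0,0,60,-30,-140,1],
    [0,0,0,110,-60,-140,1],
    [0,0,0,110,-110,-140,1],
    [0,0,0,110,-150,-140,1],
    [0,0,0,110,-150,-140,1]
  ]
}}

```text
time_s: 41.55
ee_pos: [365.2, -185.0, 243.2]
ee_rot: [0.276, 3.128, -0.003]
contact_force: [0.1, -0.7, 0.7]
grip_width: 0.3
gripper_force: 0.0
```

```bash
python3 - <<'E'
from h import *
st()
t,k=snap('top','t20.png'); u,l=snap('side','s20.png')
b=cv2.imread('pics/s20.png')[120:360,180:460]; c=cv2.imread('pics/t20.png')[100:280,180:480]
o=np.zeros((590,700,3),np.uint8); o[:300,:350]=cv2.resize(b,(350,300),interpolation=cv2.INTER_CUBIC); o[:288,352:700]=cv2.resize(cv2.imread('pics/s20.png'),(348,288)) ; o[302:590,:480]=cv2.resize(c,(480,288),interpolation=cv2.INTER_CUBIC)
cv2.imwrite('pics/c20.png',o)
E
```

```text
station -115.1 -247.6 243.2 [ 0.1 -0.7  0.7] 0.3287674297264743
```

View pics/c20.png

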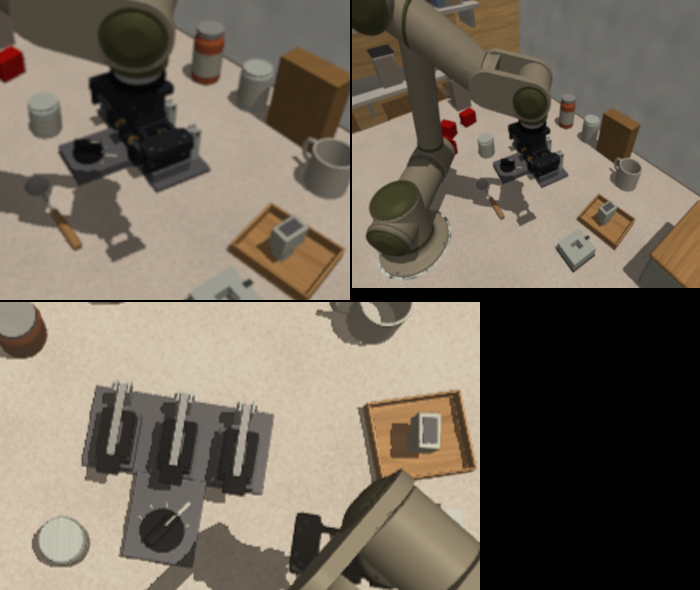

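All three levers lie shut over their packs at (115,430), (180,430) and (240,435). The plug is in the tray at (428,430), the dial is on the long mark, and the arm is clear, so I'm handing in.

```bash
python3 -c "
from workcell import arm
print(arm.job_done())"
```

```text
the job is handed in; nothing more can be done
None
```

I handed the job in at about 42 s of robot time: the dial is at storage, the plug is in the tray, and all three packs are home with their levers shut; the final camera check confirmed this, though no verdict came back.

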